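Check a press tensioner's spring and mark its reading

ROBOT

A 7-joint arm with a two-finger parallel gripper is mounted at the origin on the work surface. World frame = base frame: x ahead of the robot, y to its left, z up, the work surface at z = 0. Lengths are in m, angles in degrees, forces in N, time in s.
With the tool pointing down it reaches from about 0.425 to 0.875 m from the base axis. Payload 4.7 kg.
Tool frame: the origin (TCP) lies between the finger pads; the fingertips stand 8 mm ahead of it and the grasp point (between the pads) lies 11 mm behind it (env.tip_extent is the distance from the TCP to the fingertips, in m); z points along the fingers, y is the line along which they close (so a half turn about z gives the same grasp; the last joint's range is limited). The gripper opens to 87 mm and grips with 3 to 60 N. Pads are 19 mm wide; open, the fingers measure 117 mm over their backs; the gripper's body (75 mm by 190 mm) begins 51 mm behind the grasp point.
Start: joints at [66.984, 18.392, -4.016, 83.108, 1.295, 78.541, -3.26], TCP at [0.263, -0.595, 0.231] pointing down, gripper open.
Joint ranges: [-163.93, 163.93], [-17.29, 119.83], [-79.2, 71.16], [3.27, 140.29], [-89.18, 269.18], [5.43, 117.66], [-154.24, 154.24]. Speed limits (degrees/s): [147.25, 147.25, 180, 180, 180, 180, 180].

INTERFACE

Orientations are given as [roll, pitch, yaw] about the fixed x, y, z axes, in that order (R = Rz(yaw) Ry(pitch) Rx(roll)).
In Python, from cell import sensors, vision, workorder, env gives the robot as it stands.
- The arm moves only by the tool drive_tool, never from a script. Its argument "moves" is a list of rows, each an object of numbers: "x", "y", "z": the shift along the tool's x, y, z in mm; "rx", "ry", "rz": the turn, a rotation vector about the tool's x, y, z in rad; "fingers": the closure, from -1 (fully open) to 1 (shut). In form: [{"x": .., "y": .., "z": .., "rx": .., "ry": .., "rz": .., "fingers": ..}, ...]. A call has 1 to 20 rows; each row is the pose to reach, as a shift and turn from the pose commanded when the call began, along the tool's axes at that moment; what a row does not reach only later rows make up. A row lasts 1/8 s, in which the tool goes at most 62.5 mm and 10.7 degrees, less where a joint would pass 70% of its speed; a pose out of reach is approached as far as the arm can. A call with a gripper value outside its range is refused whole. The fingers move at their own pace and stop on an object; "force" is the grip in N (left out, the last holds). Time passes only in rows, so rows that repeat a pose let the fingers close. It gives the time, the measured TCP pose, the force, the opening and the grip force at its end, in the units of the state.
- sensors.get_obs(): the state, without advancing time (a new reading comes with each control period).
- vision.read_camera(name): name is "scene" or "side" or "wrist"; returns a dict with "image" (480x640x3 uint8, red, green, blue), "fx", "fy", "cx", "cy" (pixels), "R" (3x3) and "t" (3): a world point X has camera coordinates R X + t. Camera axes: x right, y down, z forward; pixel columns grow to the right and rows downward; lengths in m; the calibration is good to about 2 mm. A picture is of the moment at which its call begins. There is no depth.
- workorder.sign_off(): hands the job in; it is judged then, once.
The state is a dict: "time_s": time; "qpos": joint angles; "joint_velocities": joint speeds; "effort": joint torques, N m; "tool_pos": TCP position; "tool_rot": TCP orientation; "force": force on the tool from outside, world axes, zero at the start; "wrist_torque": the same for the moment, N m; "grip_width": finger opening in m; "grasp_force": force on a finger pad.
Only numpy, scipy, OpenCV 4.12 (cv2) and the standard library are available. Lean on these libraries where they do the work, as an engineer would, in place of code of your own. Each camera call takes 0.05 s, during which the arm holds its last target. There are 200 camera calls.

TASK

Check the spring of the proofing press's tensioner: with closed fingers push the black roller of the sprung arm round, square to the arm, until you are pushing with 11 N, hold that steadily for about a second (never above 14 N), then ease the arm slowly back to its stop without letting it snap. The arm leaves the orange drag needle at the reading; do not touch the needle, but slide the blue rider round the scale until its mark lines up with the needle. Leave the things lying around undisturbed.

Things in the scene. Friction and masses are not known exactly. Their poses are not given: they have to be found in the camera images.
- unit: the fixed tensioner unit: green base plate 300 (x) x 280 (y) x 12 mm, bolted down; origin at the centre of its underside, x towards its far edge, y to its left. On it a white scale, 0 to 60 degrees, black ticks every 5 degrees, long ones every 10; zero is at the left, seen from the robot
- pivot (a point): top of the unit's vertical pivot pin, at x = 90, y = 0, z = 48 mm in the unit's frame, axes parallel to the unit's. Arm, needle and rider all turn about it, anticlockwise from above as their joint values q grow; at q they point from the pivot along the angle pi - 0.5 + q rad, measured from the unit's x axis (towards the robot)
- swing (a joint): angle of the sprung aluminium arm (rad): 0 = home on its stop; grows as it is pushed towards the unit's -y side, to 1.05. Bar 16 mm wide, 26 to 36 mm above the table, reaching 146 mm from the pivot. The spring gives about 0.095 N per mm at the roller on top of a preload of 1 to 8 N that differs from unit to unit and cannot be seen. Let go, it snaps back
- roller: black idler roller standing on the arm, 130 mm from the pivot: upright cylinder 32 mm across, 38 mm high, 36 to 74 mm above the table, of slippery nylon, free to spin on its axle; origin at the centre of its underside. Push it, above the bar, on the side facing the unit's left (+y) edge
- needle: the thin orange drag needle, a blade 5 mm wide, 18 to 21 mm above the table; origin on the pivot axis at table height, x axis along the needle. It starts under the arm, is carried along by the arm as that is pushed out, and stays by friction at the farthest angle reached when the arm goes back
- needle_tip (a point): tip of the needle, 178 mm from the pivot, 21 mm above the table; x axis along the needle away from the pivot. The needle's angle has the same zero as the arm's and the rider's
- rider (a joint): angle of the blue marker rider (rad), same zero as needle and arm, 0 to 1.05; it runs round the outer edge of the scale, stays by friction (about 1 N moves it) and starts near the high end of the scale
- rider_tab (a point): top centre of the rider's upright blue tab, 212 mm from the pivot, 67 mm above the table; the tab is 14 mm (radially) x 12 mm (along the arc), from 23 to 67 mm above the table, on a shoe reaching 189 to 219 mm from the pivot; x axis points away from the pivot along the white mark
- tin: closed round brass tin, 40 mm across, 28 mm high; a bystander, origin under its centre
- type_block: plain dark wooden printing block, 36 x 26 x 23 mm; a bystander, origin under its centre
- brayer: hand ink roller with wooden handle, 170 x 116 mm, 32 mm high; a bystander, origin under its centre
- green_jar: closed paint jar with green label, 52 mm across, 62 mm high; a bystander, origin under its centre
- red_jar: closed paint jar with red label, 52 mm across, 62 mm high; a bystander, origin under its centre
- brush: paint brush lying flat; a bystander, origin under its centre
- wrench: steel wrench lying flat behind the unit; a bystander, origin under its centre

How it is judged (in metres and radians):
On the way, in this order (a step that is already met when the one before it is completed fails the run):
1. the roller is pushed with 9.8 to 12.2 N, the arm steady and off its stop, for 0.8 s (contact force between the fingers and roller between 9.8 and 12.2 N and value of joint swing above 0.1 rad and velocity of joint swing between -0.15 and 0.15 rad/s), for 0.8 s.
2. the arm is back on its stop, the needle left behind at the reading (value of joint swing below 0.03 rad and y of needle_tip in the frame of unit below 0.066 m), for 0.1 s.
At the end, for the whole second after the job is handed in: the arm rests on its stop (within 0.03 rad), the needle stands where the arm left it (beyond 0.12 rad), and the rider is lined up with the needle within 0.044 rad (half a 5-degree division) and at rest (all of step 2 and angle between the x axis of needle_tip and the x axis of rider_tab, either way round below 0.044 rad and velocity of joint rider between -0.02 and 0.02 rad/s); the robot touches nothing.
It fails at once if the roller is pushed with more than 14 N (contact force between the fingers and roller above 14 N).
It fails at once if the arm snaps back (faster than 1.5 rad/s) (velocity of joint swing below -1.5 rad/s).
It fails at once if the fingers touch the needle with more than 0.3 N (contact force between the fingers and needle above 0.3 N).
It fails at once if a bystander is moved by more than 15 mm (distance of any of tin, type_block, brayer, green_jar, red_jar, brush, wrench from where it was at the start of the episode above 0.015 m).
It also fails if it takes over 64 s, if anything falls off the work surface, if the arm or the gripper's body presses on something with over 40 N, if the wrist force passes 120 N, or if a joint passes its speed limit or range.

## Working session

There is one attempt and no reset: what is moved stays moved. The work goes in short steps, Python scripts to look and compute and a tool call to move; the robot and the scene stay as the last step left them, time stands still between calls to the robot, and variables do not carry over. Pictures are saved under pics/ and viewed, at most 10 in all, crops included, and the job is handed in when it is done.

Besides the shell and the picture viewer there is one more tool, called after "Call:" as name(argument=value, ...) on one line, values as JSON. drive_tool: Moves the arm, as the interface text tells. Its arguments: {"type":"object","properties":{"moves":{"type":"array"},"force":{"type":"number"}},"required":["moves"]}

```bash
mkdir -p pics; ls
python3 - <<'E'
from cell import sensors, vision
import cv2,pickle,numpy as np
o=sensors.get_obs(); print({k:np.round(v,4) for k,v in o.items()})
for n in ("scene","side"):
    c=vision.read_camera(n); pickle.dump(c,open(f"pics/{n}0.pkl","wb")); cv2.imwrite(f"pics/{n}0.png",c["image"][:,:,::-1])
    print(n,c["fx"],c["cx"],c["cy"],(-c["R"].T@c["t"]).round(3))
E
```

```text
pics
{'time_s': np.float64(0.0), 'qpos': array([66.9844, 18.4403, -4.0153, 83.1752,  1.2953, 78.5423, -3.2595]), 'joint_velocities': array([-0.0132,  0.014 ,  0.0162,  0.0785, -0.0265,  0.0092, -0.0311]), 'effort': array([ 1.00000e-04, -4.91289e+01, -4.04100e-01, -3.12529e+01,
       -6.39000e-02,  4.37000e-02,  2.00000e-04]), 'tool_pos': array([ 0.2623, -0.5941,  0.2294]), 'tool_rot': array([-1.798874e+02,  6.300000e-03,  2.382570e+01]), 'force': array([ 0.5838,  0.1157, -0.0629]), 'wrist_torque': array([-0.0244,  0.0365, -0.0426]), 'grasp_force': np.float64(0.0), 'grip_width': np.float64(0.0866)}
scene 510.0909526059377 315.6962678377304 239.41677148509456 [1.059 0.214 0.867]
side 549.4145053946771 317.37558404622985 242.77787564726577 [ 0.564 -0.794  0.639]
```

View pics/scene0.png

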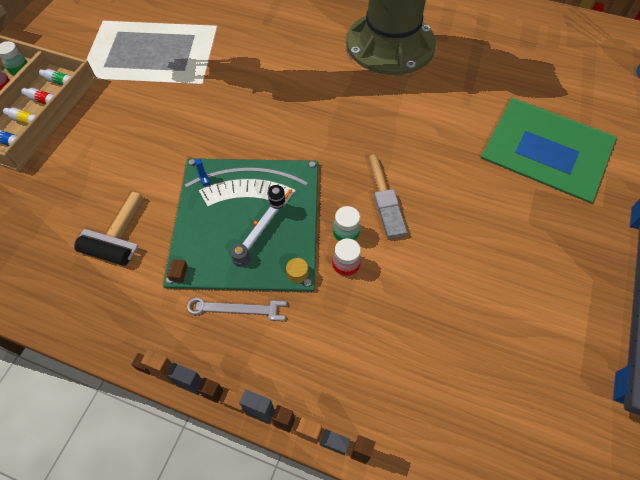

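View pics/side0.png

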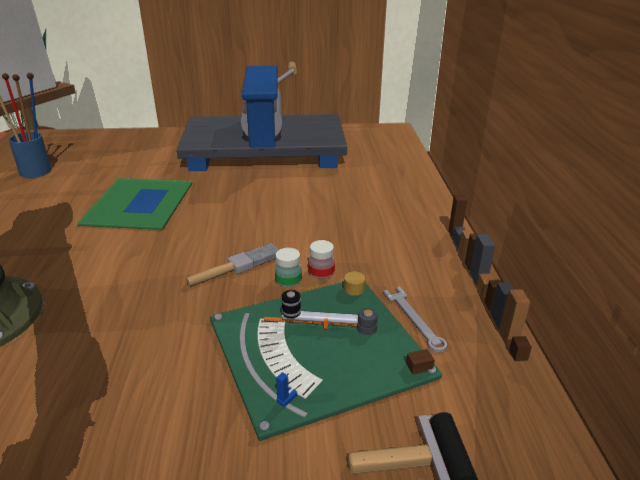

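Scene: plate corners near (188,160), (318,160), (315,290), (165,287); pivot at (240,250), roller at (277,190), blue tab at (199,165). Side: roller at (291,298), pivot at (368,315), tab top at (283,377). The jars stand on the plate's +y side, about 70 mm or more from the roller.

```bash
cat > h.py <<'E'
import numpy as np, cv2, pickle
def ray(c,uv,z):
    uv=np.atleast_2d(uv).astype(float); d=np.c_[(uv[:,0]-c["cx"])/c["fx"],(uv[:,1]-c["cy"])/c["fy"],np.ones(len(uv))]@c["R"]
    o=-c["R"].T@c["t"]; return o+d*((z-o[2])/d[:,2])[:,None]
def P(c): return np.array([[c["fx"],0,c["cx"]],[0,c["fy"],c["cy"]],[0,0,1]])@np.c_[c["R"],c["t"]]
def tri(c1,p1,c2,p2):
    X=cv2.triangulatePoints(P(c1),P(c2),np.array(p1,float).reshape(2,1),np.array(p2,float).reshape(2,1))[:,0]; return X[:3]/X[3]
def proj(c,X):
    X=np.atleast_2d(X)@c["R"].T+c["t"]; return np.c_[c["fx"]*X[:,0]/X[:,2]+c["cx"],c["fy"]*X[:,1]/X[:,2]+c["cy"]]
def hsv(c): return cv2.cvtColor(c["image"],cv2.COLOR_RGB2HSV)
def blobs(m,a=15):
    n,l,s,ce=cv2.connectedComponentsWithStats(m.astype(np.uint8)*255)
    return [(s[i].tolist(),ce[i].round(1).tolist(),l==i) for i in range(1,n) if s[i,4]>=a]
E
python3 - <<'E'
from h import *
for n,roi in (("scene",(150,140,330,300)),("side",(200,270,450,440))):
    c=pickle.load(open(f"pics/{n}0.pkl","rb")); h=hsv(c)
    g=cv2.inRange(h,(65,90,30),(90,255,255)); r=np.zeros_like(g); r[roi[1]:roi[3],roi[0]:roi[2]]=1; g=cv2.morphologyEx(g*r,cv2.MORPH_CLOSE,np.ones((9,9)))
    k=max(cv2.findContours(g,0,2)[0],key=cv2.contourArea); k=cv2.convexHull(k)
    q=cv2.approxPolyDP(k,8,True)[:,0]; print(n,q.tolist()); w=ray(c,q,.012); print(w[:,:2].round(4).tolist())
    full=ray(c,k[:,0],.012)[:,:2].astype(np.float32)*1000; print("rect",cv2.minAreaRect(full))
    for nm,lo,hi in (("blue",(105,120,50),(125,255,255)),("orange",(5,170,150),(18,255,255))):
        for s,ce,l in blobs((cv2.inRange(h,lo,hi)>0)&(r>0)): print(nm,s,ce)
a=[cv2.imread(f"pics/{n}0.png") for n in("scene","side")]
A=cv2.resize(a[0][150:300,155:330],None,fx=3.4,fy=3.4,interpolation=2)[:600,:395*2]
cv2.imwrite("pics/cA.png",A); cv2.imwrite("pics/cB.png",cv2.resize(a[1][270:440,200:450],None,fx=3.2,fy=3.2,interpolation=2))
E
```

```text
scene [[188, 159], [317, 162], [313, 290], [164, 286]]
[[0.5177, -0.2911], [0.4269, -0.0321], [0.705, 0.0674], [0.796, -0.1912]]
rect ((611.3756713867188, -111.99856567382812), (300.0028076171875, 276.76751708984375), 19.678421020507812)
blue [195, 159, 15, 27, 168] [201.6, 172.3]
orange [285, 190, 7, 8, 19] [287.6, 193.1]
side [[440, 373], [259, 439], [210, 317], [366, 285]]
[[0.792, -0.1931], [0.515, -0.3001], [0.4212, -0.0378], [0.7077, 0.0402]]
rect ((607.4613037109375, -118.84661865234375), (298.3836975097656, 282.4388427734375), 19.826900482177734)
blue [277, 373, 20, 34, 408] [283.9, 390.3]
orange [264, 317, 20, 4, 51] [273.1, 318.6]
orange [324, 319, 5, 9, 32] [325.3, 322.9]
```

View pics/cA.png

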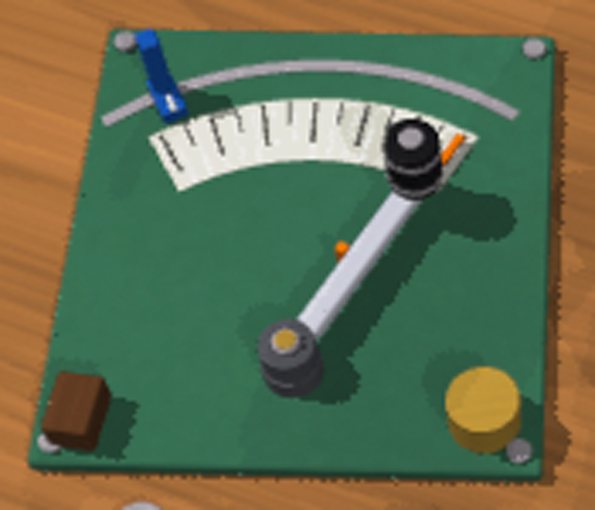

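View pics/cB.png

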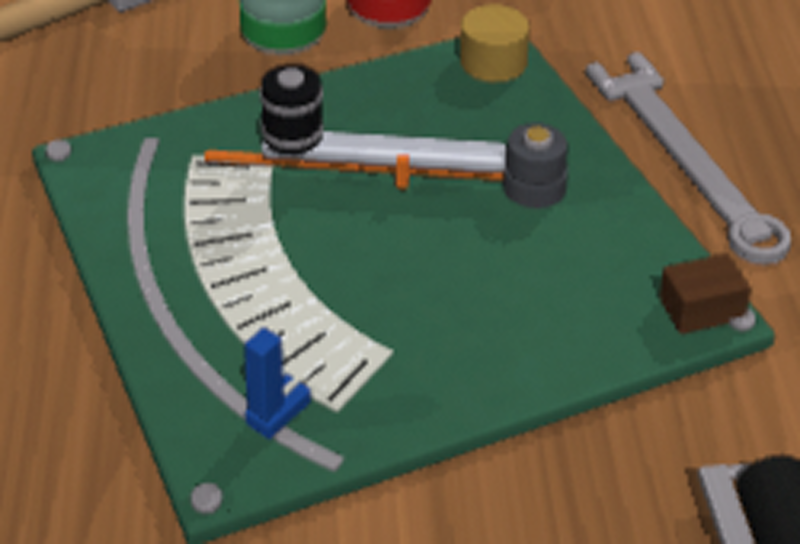

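Crops: the roller's grey top disc is at scene (275.9,190.6) / side (290.9,294.4), the pivot top at (238.8,250) / (368.1,312.8), and the tab top at (198.5,161.2) / (282.5,375.6). The orange needle lies under the arm.

Run:
```python
from h import *
s,d=[pickle.load(open(f"pics/{n}0.pkl","rb")) for n in("scene","side")]
T={}
for n,a,b in (("roller",(275.9,190.6),(290.9,294.4)),("pivot",(238.8,250),(368.1,312.8)),("tab",(198.5,161.2),(282.5,375.6)),("bolt1",(191.5,162),(264.4,425.3)),("bolt2",(312,164),(218,317)),("bolt3",(307.5,282.3),None)):
    if b is None: continue
    T[n]=tri(s,a,d,b); X=T[n]; print(n,X.round(4),"reproj",(proj(s,X)-a).round(1),(proj(d,X)-b).round(1))
yaw=np.radians(19.7)
for n in("roller","tab"):
    v=(T[n]-T["pivot"])[:2]; print(n,np.hypot(*v),"q",(np.arctan2(v[1],v[0])-yaw-np.pi+.5)%(2*np.pi))
R=np.array([[np.cos(yaw),-np.sin(yaw)],[np.sin(yaw),np.cos(yaw)]])
print("pivot from rect",np.array([.609,-.115])+R@[.09,0])
```

```text
roller [ 0.5645 -0.0622  0.0744] reproj [[ 0.1 -0.1]] [[0.1 0.1]]
pivot [ 0.6932 -0.0829  0.0459] reproj [[ 0.1 -0.1]] [[0.1 0.1]]
tab [ 0.5491 -0.2371  0.0659] reproj [[ 0. -0.]] [[0. 0.]]
bolt1 [ 0.5225 -0.2792  0.0137] reproj [[ 0.2 -0.2]] [[0.4 0.2]]
bolt2 [ 0.4357 -0.0397  0.0127] reproj [[ 0.1 -0.2]] [[0.2 0.1]]
roller 0.13032121156110252 q 6.280009319943968
tab 0.21107563137357235 q 0.9756724539765074
pivot from rect [ 0.69373235 -0.08466143]
```

```bash
cat >> h.py <<'E'
PV=np.array([.693,-.083]); A0=np.radians(19.7+180)-.5
def pose(q,r,off,z):  # TCP at angle q, radius r, shifted off along -tangent (behind pushing dir); yaw square
    a=A0+q; u=np.array([np.cos(a),np.sin(a)]); t=np.array([-u[1],u[0]])
    p=PV+r*u-off*t; return np.r_[p,z], np.degrees(np.arctan2(-t[1],-t[0]))
def rel(p0,yaw0,p,yaw):  # tool pointing down at yaw0 (commanded)
    y=np.radians(yaw0); d=np.array(p)-p0; x=np.array([np.cos(y),np.sin(y),0]); yy=np.array([np.sin(y),-np.cos(y),0])
    return np.round([d@x*1e3,d@yy*1e3,-d[2]*1e3,-np.radians((yaw-yaw0+180)%360-180)],3)
E
python3 - <<'E'
from h import *
s,d=[pickle.load(open(f"pics/{n}0.pkl","rb")) for n in("scene","side")]
print("green",tri(s,(347,214),d,(288,256)),"red",tri(s,(347,248),d,(321,247)))
p,y=pose(0,.13,.0375,.2); print(p,y,rel(np.array([.2625,-.595,.230]),23.82,p,y))
E
```

```text
green [0.55946394 0.07808933 0.05984882] red [0.6257868  0.10298225 0.06052815]
[ 0.57041468 -0.02573667  0.2       ] 81.05211024345883 [ 511.591 -396.417   30.      -0.999]
```

Call:
drive_tool(moves=[{"x": 43,"y": -33,"z": 2,"rz": -0.08,"fingers": 1},{"x": 85,"y": -66,"z": 5,"rz": -0.17,"fingers": 1},{"x": 128,"y": -99,"z": 7,"rz": -0.25,"fingers": 1},{"x": 170,"y": -132,"z": 10,"rz": -0.33,"fingers": 1},{"x": 213,"y": -165,"z": 12,"rz": -0.42,"fingers": 1},{"x": 256,"y": -198,"z": 15,"rz": -0.5,"fingers": 1},{"x": 298,"y": -231,"z": 17,"rz": -0.58,"fingers": 1},{"x": 341,"y": -264,"z": 20,"rz": -0.67,"fingers": 1},{"x": 384,"y": -297,"z": 22,"rz": -0.75,"fingers": 1},{"x": 426,"y": -330,"z": 25,"rz": -0.83,"fingers": 1},{"x": 469,"y": -363,"z": 27,"rz": -0.92,"fingers": 1},{"x": 512,"y": -396,"z": 30,"rz": -1.0,"fingers": 1},{"x": 512,"y": -396,"z": 30,"rz": -1.0,"fingers": 1},{"x": 512,"y": -396,"z": 30,"rz": -1.0,"fingers": 1},{"x": 512,"y": -396,"z": 30,"rz": -1.0,"fingers": 1},{"x": 512,"y": -396,"z": 30,"rz": -1.0,"fingers": 1}], force=20)

```text
invalid input at $.moves[0]: expected keys x, y, z, rx, ry, rz, fingers
```

Call:
drive_tool(moves=[{"x": 43,"y": -33,"z": 2,"rx": 0,"ry": 0,"rz": -0.08,"fingers": 1},{"x": 85,"y": -66,"z": 5,"rx": 0,"ry": 0,"rz": -0.17,"fingers": 1},{"x": 128,"y": -99,"z": 7,"rx": 0,"ry": 0,"rz": -0.25,"fingers": 1},{"x": 170,"y": -132,"z": 10,"rx": 0,"ry": 0,"rz": -0.33,"fingers": 1},{"x": 213,"y": -165,"z": 12,"rx": 0,"ry": 0,"rz": -0.42,"fingers": 1},{"x": 256,"y": -198,"z": 15,"rx": 0,"ry": 0,"rz": -0.5,"fingers": 1},{"x": 298,"y": -231,"z": 17,"rx": 0,"ry": 0,"rz": -0.58,"fingers": 1},{"x": 341,"y": -264,"z": 20,"rx": 0,"ry": 0,"rz": -0.67,"fingers": 1},{"x": 384,"y": -297,"z": 22,"rx": 0,"ry": 0,"rz": -0.75,"fingers": 1},{"x": 426,"y": -330,"z": 25,"rx": 0,"ry": 0,"rz": -0.83,"fingers": 1},{"x": 469,"y": -363,"z": 27,"rx": 0,"ry": 0,"rz": -0.92,"fingers": 1},{"x": 512,"y": -396,"z": 30,"rx": 0,"ry": 0,"rz": -1.0,"fingers": 1},{"x": 512,"y": -396,"z": 30,"rx": 0,"ry": 0,"rz": -1.0,"fingers": 1},{"x": 512,"y": -396,"z": 30,"rx": 0,"ry": 0,"rz": -1.0,"fingers": 1},{"x": 512,"y": -396,"z": 30,"rx": 0,"ry": 0,"rz": -1.0,"fingers": 1},{"x": 512,"y": -396,"z": 30,"rx": 0,"ry": 0,"rz": -1.0,"fingers": 1}], force=20)

```text
time_s: 2.1
tool_pos: [0.5707, -0.0271, 0.2006]
tool_rot: [180.0, 0.0, 81.0]
force: [-1.2, 0.1, 1.3]
grip_width: 0.0007
grasp_force: 0.0
```

Call:
drive_tool(moves=[{"x": 0,"y": 0,"z": 45,"rx": 0,"ry": 0,"rz": 0,"fingers": 1},{"x": 0,"y": 0,"z": 90,"rx": 0,"ry": 0,"rz": 0,"fingers": 1},{"x": 0,"y": 0,"z": 125,"rx": 0,"ry": 0,"rz": 0,"fingers": 1},{"x": 0,"y": 0,"z": 145,"rx": 0,"ry": 0,"rz": 0,"fingers": 1},{"x": 0,"y": 0,"z": 145,"rx": 0,"ry": 0,"rz": 0,"fingers": 1},{"x": 0,"y": 0,"z": 145,"rx": 0,"ry": 0,"rz": 0,"fingers": 1}])

```text
time_s: 2.85
tool_pos: [0.5722, -0.0257, 0.0571]
tool_rot: [179.9, -0.0, 81.1]
force: [-0.4, 0.5, -0.3]
grip_width: 0.0007
grasp_force: 0.0
```

```bash
cat > f.py <<'E'
from h import *
from cell import sensors, vision
import sys
def favg(n=4,save=None):
    F=[]
    for i in range(n): c=vision.read_camera("side"); o=sensors.get_obs(); F.append(o["force"])
    if save: cv2.imwrite(save,c["image"][:,:,::-1]); pickle.dump(c,open(save[:-3]+"pkl","wb"))
    F=np.array(F); print("t",o["time_s"],"F",F.mean(0).round(2),"sd",F.std(0).round(2),"pos",o["tool_pos"].round(4),o["tool_rot"].round(2))
    p=o["tool_pos"][:2]-PV; q=np.arctan2(p[1],p[0])-A0; y=np.radians(o["tool_rot"][2]); print("Fx_tool",np.cos(y)*F[:,0]+np.sin(y)*F[:,1], "Fmean", F.mean(0)[:2]@[np.cos(y),np.sin(y)])
    return o
E
python3 -c "
from f import *
favg(6,'pics/s1.png')"
```

```text
t 3.15 F [-0.22 -0.28  0.37] sd [0.47 0.45 0.32] pos [ 0.5714 -0.0256  0.0563] [1.7992e+02 1.0000e-02 8.1120e+01]
Fx_tool [ 0.0396415  -1.02173143 -0.63337859  0.28401338 -0.29272451 -0.22420248] Fmean -0.3080636883014078
```

View pics/s1.png

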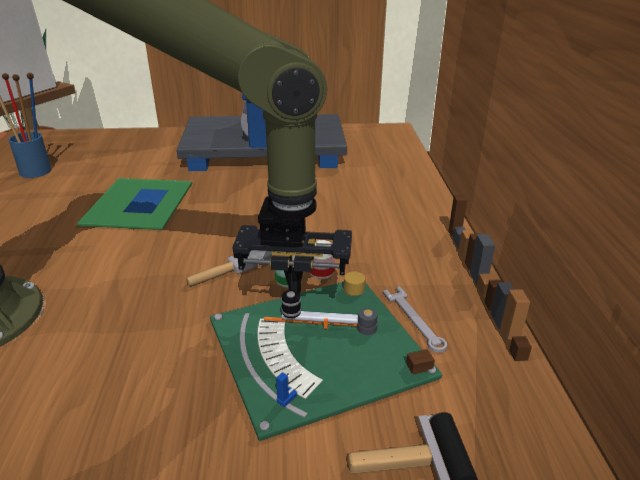

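The side view shows the closed fingers standing behind the roller (at about (293,285)) on its +y side, clear of everything else.

```bash
python3 -c "
from h import *
p0=np.array([.5708,-.0258,.056]);
for q,off in [(0,.032),(0,.0285),(0,.0255),(.04,.0255),(.08,.0255),(.12,.0255),(.16,.0255)]:
    p,y=pose(q,.13,off,.056); print(q,off,rel(p0,81.05,p,y))"
```

```text
0 0.032 [-5.497 -0.39  -0.    -0.   ]
0 0.0285 [-8.997 -0.39  -0.    -0.   ]
0 0.0255 [-11.997  -0.39   -0.     -0.   ]
0.04 0.0255 [-17.216  -1.306  -0.     -0.04 ]
0.08 0.0255 [-22.468  -2.012  -0.     -0.08 ]
0.12 0.0255 [-27.743  -2.507  -0.     -0.12 ]
0.16 0.0255 [-33.035  -2.791  -0.     -0.16 ]
```

Call:
drive_tool(moves=[{"x": -3,"y": 0,"z": 0,"rx": 0,"ry": 0,"rz": 0,"fingers": 1},{"x": -6,"y": 0,"z": 0,"rx": 0,"ry": 0,"rz": 0,"fingers": 1},{"x": -8,"y": 0,"z": 0,"rx": 0,"ry": 0,"rz": 0,"fingers": 1},{"x": -9,"y": 0,"z": 0,"rx": 0,"ry": 0,"rz": 0,"fingers": 1},{"x": -10,"y": 0,"z": 0,"rx": 0,"ry": 0,"rz": 0,"fingers": 1},{"x": -11,"y": 0,"z": 0,"rx": 0,"ry": 0,"rz": 0,"fingers": 1},{"x": -12,"y": -0.4,"z": 0,"rx": 0,"ry": 0,"rz": 0,"fingers": 1},{"x": -13,"y": -0.5,"z": 0,"rx": 0,"ry": 0,"rz": -0.01,"fingers": 1},{"x": -14,"y": -0.7,"z": 0,"rx": 0,"ry": 0,"rz": -0.02,"fingers": 1},{"x": -16,"y": -1,"z": 0,"rx": 0,"ry": 0,"rz": -0.03,"fingers": 1},{"x": -18,"y": -1.3,"z": 0,"rx": 0,"ry": 0,"rz": -0.04,"fingers": 1},{"x": -20,"y": -1.6,"z": 0,"rx": 0,"ry": 0,"rz": -0.06,"fingers": 1},{"x": -22,"y": -2,"z": 0,"rx": 0,"ry": 0,"rz": -0.08,"fingers": 1},{"x": -24,"y": -2.2,"z": 0,"rx": 0,"ry": 0,"rz": -0.09,"fingers": 1},{"x": -26,"y": -2.4,"z": 0,"rx": 0,"ry": 0,"rz": -0.11,"fingers": 1},{"x": -28,"y": -2.5,"z": 0,"rx": 0,"ry": 0,"rz": -0.12,"fingers": 1},{"x": -28,"y": -2.5,"z": 0,"rx": 0,"ry": 0,"rz": -0.12,"fingers": 1}])

```text
time_s: 5.28
tool_pos: [0.564, -0.0509, 0.0556]
tool_rot: [-180.0, -0.1, 88.1]
force: [-0.8, 5.7, 0.6]
grip_width: 0.0001
grasp_force: 2.9
```

```bash
python3 -c "
from f import *
favg(8)
for q in (.12,.16,.2,.24,.3,.36,.42,.48,.54,.6):
    p0,y0=pose(.12,.13,.0255,0); p,y=pose(q,.13,.0255,0); print(q,rel(p0,y0,p,y))"
```

```text
t 5.675 F [0.06 5.48 0.28] sd [0.66 0.57 0.44] pos [ 0.5641 -0.0508  0.0555] [-1.7999e+02 -1.3000e-01  8.8100e+01]
Fx_tool [5.65704962 5.04256443 5.35878158 6.3053926  4.4121451  5.27247361
 6.13316484 5.6445115 ] Fmean 5.478260411445364
0.12 [ 0.  0. -0. -0.]
0.16 [-5.219 -0.916 -0.    -0.04 ]
0.2 [-10.47   -1.622  -0.     -0.08 ]
0.24 [-15.746  -2.118  -0.     -0.12 ]
0.3 [-23.686  -2.465  -0.     -0.18 ]
0.36 [-31.632  -2.335  -0.     -0.24 ]
0.42 [-39.557  -1.73   -0.     -0.3  ]
0.48 [-47.43  -0.65  -0.    -0.36]
0.54 [-55.225   0.901  -0.     -0.42 ]
0.6 [-62.913   2.915  -0.     -0.48 ]
```

Call:
drive_tool(moves=[{"x": -2.6,"y": -0.5,"z": 0,"rx": 0,"ry": 0,"rz": -0.02,"fingers": 1},{"x": -5.2,"y": -0.9,"z": 0,"rx": 0,"ry": 0,"rz": -0.04,"fingers": 1},{"x": -7.8,"y": -1.3,"z": 0,"rx": 0,"ry": 0,"rz": -0.06,"fingers": 1},{"x": -10.5,"y": -1.6,"z": 0,"rx": 0,"ry": 0,"rz": -0.08,"fingers": 1},{"x": -13.1,"y": -1.9,"z": 0,"rx": 0,"ry": 0,"rz": -0.1,"fingers": 1},{"x": -15.7,"y": -2.1,"z": 0,"rx": 0,"ry": 0,"rz": -0.12,"fingers": 1},{"x": -18.4,"y": -2.3,"z": 0,"rx": 0,"ry": 0,"rz": -0.14,"fingers": 1},{"x": -21,"y": -2.4,"z": 0,"rx": 0,"ry": 0,"rz": -0.16,"fingers": 1},{"x": -23.7,"y": -2.5,"z": 0,"rx": 0,"ry": 0,"rz": -0.18,"fingers": 1},{"x": -26.3,"y": -2.5,"z": 0,"rx": 0,"ry": 0,"rz": -0.2,"fingers": 1},{"x": -29,"y": -2.4,"z": 0,"rx": 0,"ry": 0,"rz": -0.22,"fingers": 1},{"x": -31.6,"y": -2.3,"z": 0,"rx": 0,"ry": 0,"rz": -0.24,"fingers": 1},{"x": -34.3,"y": -2.2,"z": 0,"rx": 0,"ry": 0,"rz": -0.26,"fingers": 1},{"x": -36.9,"y": -2,"z": 0,"rx": 0,"ry": 0,"rz": -0.28,"fingers": 1},{"x": -39.6,"y": -1.7,"z": 0,"rx": 0,"ry": 0,"rz": -0.3,"fingers": 1},{"x": -39.6,"y": -1.7,"z": 0,"rx": 0,"ry": 0,"rz": -0.3,"fingers": 1}])

```text
time_s: 7.68
tool_pos: [0.5598, -0.0887, 0.0553]
tool_rot: [-179.9, -0.3, 105.3]
force: [-3.5, 9.5, 2.4]
grip_width: 0.0006
grasp_force: 4.9
```

```bash
python3 -c "
from f import *
o=favg(8)
for q in (.44,.46,.48,.5,.52,.54,.56,.58,.6):
    p0,y0=pose(.42,.13,.0255,0); p,y=pose(q,.13,.0255,0); print(q,rel(p0,y0,p,y))
print(pose(.42,.13,.0255,0))"
```

```text
t 8.075 F [-2.88  8.34  2.61] sd [0.58 0.26 0.36] pos [ 0.5598 -0.0886  0.0553] [-179.9    -0.27  105.34]
Fx_tool [8.91450961 8.99182984 8.34536025 8.77103963 8.85108554 8.54794033
 9.13430641 8.85626189] Fmean 8.801541685148702
0.44 [-2.605 -0.484 -0.    -0.02 ]
0.46 [-5.219 -0.916 -0.    -0.04 ]
0.48 [-7.841 -1.295 -0.    -0.06 ]
0.5 [-10.47   -1.622  -0.     -0.08 ]
0.52 [-13.106  -1.896  -0.     -0.1  ]
0.54 [-15.746  -2.118  -0.     -0.12 ]
0.56 [-18.39   -2.286  -0.     -0.14 ]
0.58 [-21.037  -2.402  -0.     -0.16 ]
0.6 [-23.686  -2.465  -0.     -0.18 ]
(array([ 0.56084833, -0.09228372,  0.        ]), np.float64(105.11633763895341))
```

Call:
drive_tool(moves=[{"x": -2.6,"y": -0.5,"z": 0,"rx": 0,"ry": 0,"rz": -0.02,"fingers": 1},{"x": -5.2,"y": -0.9,"z": 0,"rx": 0,"ry": 0,"rz": -0.04,"fingers": 1},{"x": -7.8,"y": -1.3,"z": 0,"rx": 0,"ry": 0,"rz": -0.06,"fingers": 1},{"x": -10.5,"y": -1.6,"z": 0,"rx": 0,"ry": 0,"rz": -0.08,"fingers": 1},{"x": -13.1,"y": -1.9,"z": 0,"rx": 0,"ry": 0,"rz": -0.1,"fingers": 1},{"x": -15.7,"y": -2.1,"z": 0,"rx": 0,"ry": 0,"rz": -0.12,"fingers": 1},{"x": -18.4,"y": -2.3,"z": 0,"rx": 0,"ry": 0,"rz": -0.14,"fingers": 1},{"x": -18.4,"y": -2.3,"z": 0,"rx": 0,"ry": 0,"rz": -0.14,"fingers": 1}])

```text
time_s: 9.07
tool_pos: [0.5615, -0.1064, 0.0549]
tool_rot: [-179.8, -0.4, 113.4]
force: [-4.1, 10.3, 3.3]
grip_width: 0.0006
grasp_force: 5.7
```

```bash
python3 -c "
from f import *
o=favg(20,'pics/s2.png')"
```

```text
t 10.075 F [-4.58  9.78  3.2 ] sd [0.53 0.49 0.45] pos [ 0.5615 -0.1063  0.0549] [-179.84   -0.38  113.37]
Fx_tool [10.507249   10.95113521 10.89985322 10.28196885 10.96213794 10.05964572
 10.15439027 10.37196336 11.18585796 10.91238619 10.75033844 10.90198387
 10.72641668 10.41523423 10.60338014 11.96622598 11.27207086 11.43471618
 11.35870759 10.14826875] Fmean 10.793196521825656
```

```bash
python3 -c "
from h import *
p0,y0=pose(.56,.13,.0255,0)
for q in np.r_[np.arange(.53,-.001,-.03)]:
    p,y=pose(q,.13,.0255,0); print(round(q,2),rel(p0,y0,p,y))
p0,y0=pose(.02,.13,.0255,0)
for off in (.0255,.035,.045):
    p,y=pose(0,.13,off,0); print(off,rel(p0,y0,p,y))"
```

```text
0.53 [ 3.888  0.823 -0.     0.03 ]
0.5 [ 7.749  1.763 -0.     0.06 ]
0.47 [11.581  2.818 -0.     0.09 ]
0.44 [15.379  3.988 -0.     0.12 ]
0.41 [19.141  5.27  -0.     0.15 ]
0.38 [22.862  6.666 -0.     0.18 ]
0.35 [26.54   8.172 -0.     0.21 ]
0.32 [30.17   9.787 -0.     0.24 ]
0.29 [33.751 11.511 -0.     0.27 ]
0.26 [37.279 13.342 -0.     0.3  ]
0.23 [40.75  15.278 -0.     0.33 ]
0.2 [44.161 17.316 -0.     0.36 ]
0.17 [47.51  19.457 -0.     0.39 ]
0.14 [50.793 21.696 -0.     0.42 ]
0.11 [54.007 24.033 -0.     0.45 ]
0.08 [57.15  26.466 -0.     0.48 ]
0.05 [60.218 28.992 -0.     0.51 ]
0.02 [63.209 31.608 -0.     0.54 ]
0.0255 [ 2.595  0.536 -0.     0.02 ]
0.035 [12.093  0.726 -0.     0.02 ]
0.045 [ 2.2091e+01  9.2600e-01 -0.0000e+00  2.0000e-02]
```

Call:
drive_tool(moves=[{"x": 1.9,"y": 0.4,"z": 0,"rx": 0,"ry": 0,"rz": 0.015,"fingers": 1},{"x": 3.9,"y": 0.8,"z": 0,"rx": 0,"ry": 0,"rz": 0.03,"fingers": 1},{"x": 7.7,"y": 1.8,"z": 0,"rx": 0,"ry": 0,"rz": 0.06,"fingers": 1},{"x": 11.6,"y": 2.8,"z": 0,"rx": 0,"ry": 0,"rz": 0.09,"fingers": 1},{"x": 15.4,"y": 4,"z": 0,"rx": 0,"ry": 0,"rz": 0.12,"fingers": 1},{"x": 19.1,"y": 5.3,"z": 0,"rx": 0,"ry": 0,"rz": 0.15,"fingers": 1},{"x": 22.9,"y": 6.7,"z": 0,"rx": 0,"ry": 0,"rz": 0.18,"fingers": 1},{"x": 26.5,"y": 8.2,"z": 0,"rx": 0,"ry": 0,"rz": 0.21,"fingers": 1},{"x": 30.2,"y": 9.8,"z": 0,"rx": 0,"ry": 0,"rz": 0.24,"fingers": 1},{"x": 33.8,"y": 11.5,"z": 0,"rx": 0,"ry": 0,"rz": 0.27,"fingers": 1},{"x": 37.3,"y": 13.3,"z": 0,"rx": 0,"ry": 0,"rz": 0.3,"fingers": 1},{"x": 40.8,"y": 15.3,"z": 0,"rx": 0,"ry": 0,"rz": 0.33,"fingers": 1},{"x": 44.2,"y": 17.3,"z": 0,"rx": 0,"ry": 0,"rz": 0.36,"fingers": 1},{"x": 47.5,"y": 19.5,"z": 0,"rx": 0,"ry": 0,"rz": 0.39,"fingers": 1},{"x": 50.8,"y": 21.7,"z": 0,"rx": 0,"ry": 0,"rz": 0.42,"fingers": 1},{"x": 54,"y": 24,"z": 0,"rx": 0,"ry": 0,"rz": 0.45,"fingers": 1},{"x": 57.2,"y": 26.5,"z": 0,"rx": 0,"ry": 0,"rz": 0.48,"fingers": 1},{"x": 60.2,"y": 29,"z": 0,"rx": 0,"ry": 0,"rz": 0.51,"fingers": 1},{"x": 63.2,"y": 31.6,"z": 0,"rx": 0,"ry": 0,"rz": 0.54,"fingers": 1}])

```text
time_s: 12.45
tool_pos: [0.5677, -0.0391, 0.0554]
tool_rot: [-180.0, -0.0, 82.2]
force: [1.1, 3.9, -1.2]
grip_width: 0.0005
grasp_force: 2.4
```

Call:
drive_tool(moves=[{"x": 1.3,"y": 0.3,"z": 0,"rx": 0,"ry": 0,"rz": 0.01,"fingers": 1},{"x": 2.6,"y": 0.5,"z": 0,"rx": 0,"ry": 0,"rz": 0.02,"fingers": 1},{"x": 4,"y": 0.5,"z": 0,"rx": 0,"ry": 0,"rz": 0.02,"fingers": 1},{"x": 5.5,"y": 0.6,"z": 0,"rx": 0,"ry": 0,"rz": 0.02,"fingers": 1},{"x": 7,"y": 0.6,"z": 0,"rx": 0,"ry": 0,"rz": 0.02,"fingers": 1},{"x": 9,"y": 0.7,"z": 0,"rx": 0,"ry": 0,"rz": 0.02,"fingers": 1},{"x": 12,"y": 0.7,"z": 0,"rx": 0,"ry": 0,"rz": 0.02,"fingers": 1},{"x": 16,"y": 0.7,"z": 0,"rx": 0,"ry": 0,"rz": 0.02,"fingers": 1},{"x": 16,"y": 0.7,"z": -50,"rx": 0,"ry": 0,"rz": 0.02,"fingers": 1},{"x": 16,"y": 0.7,"z": -100,"rx": 0,"ry": 0,"rz": 0.02,"fingers": 1},{"x": 16,"y": 0.7,"z": -100,"rx": 0,"ry": 0,"rz": 0.02,"fingers": 1}])

```text
time_s: 13.82
tool_pos: [0.5738, -0.0238, 0.1602]
tool_rot: [179.5, -0.0, 81.1]
force: [0.2, 0.0, -0.7]
grip_width: 0.0006
grasp_force: 0.0
```

```bash
python3 -c "
from f import *
o=favg(2,'pics/s3.png')
c=vision.read_camera('scene'); pickle.dump(c,open('pics/c3.pkl','wb')); a=cv2.resize(c['image'][150:300,155:330,::-1],None,fx=2.2,fy=2.2,interpolation=2)
b=cv2.resize(cv2.imread('pics/s3.png')[270:440,200:450],None,fx=1.6,fy=1.6,interpolation=2)
cv2.imwrite('pics/m3.png',np.hstack([a[:272],b[:272]]))
d=pickle.load(open('pics/s3.pkl','rb'))
for n,c in (('scene',c),('side',d)):
    for s,ce,l in blobs(cv2.inRange(hsv(c),(5,190,150),(18,255,255))>0,8):
        if 150<ce[0]<450 and 150<ce[1]<440: print(n,s,ce,ray(c,ce,.021).round(4))
p,y=pose(1.15,.212,0,.155); print(p,y,rel(o['tool_pos'],o['tool_rot'][2],p,y))
"
```

```text
t 13.925 F [-0.02 -0.03 -0.23] sd [0.51 0.12 0.52] pos [ 0.5707 -0.0243  0.1558] [1.7995e+02 3.0000e-02 8.1130e+01]
Fx_tool [ 0.16583414 -0.23330934] Fmean -0.03373760141758698
scene [239, 181, 10, 63, 157] [243.8, 215.5] [[ 0.6089 -0.1161  0.021 ]]
scene [235, 220, 4, 3, 11] [236.4, 220.9] [[ 0.6254 -0.1242  0.021 ]]
side [331, 327, 28, 15, 97] [341.8, 332.7] [[ 0.6474 -0.1018  0.021 ]]
side [269, 335, 62, 21, 160] [301.7, 344.8] [[ 0.5794 -0.1273  0.021 ]]
[ 0.5773574 -0.2606817  0.155    ] 146.94225668350353 [-232.521   42.976    0.76    -1.149]
```

View pics/m3.png

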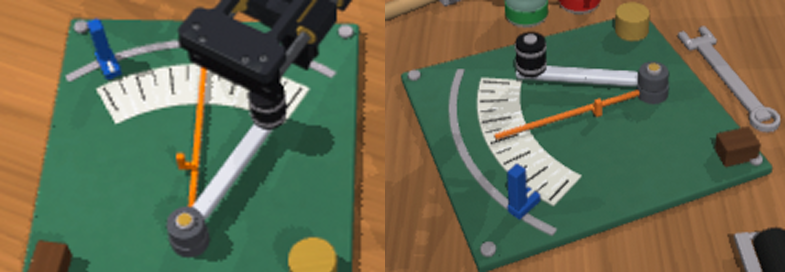

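The image shows the arm back on its stop and the needle left behind: ray points put it at q ≈ 0.53. The rider is still at about 0.98 (tab at scene crop (100,30)).

```bash
python3 -c "
from h import *
c=pickle.load(open('pics/scene0.pkl','rb')); print('brayer',ray(c,[(137,195),(130,245),(110,240)],.03).round(3))
p0=np.array([.5712,-.0242,.156]); p,y=pose(.976,.212,-.0355,.156); print(p,y,rel(p0,81.1,p,y))
for q in (.976,.9,.85,.8,.75,.7,.65,.6,.56,.528):
    p2,y2=pose(q,.212,-.0155,.156); print(q,rel(p,y,p2,y2))
"
```

```text
brayer [[ 0.646 -0.332  0.03 ]
 [ 0.75  -0.285  0.03 ]
 [ 0.754 -0.326  0.03 ]]
[ 0.57429429 -0.26220158  0.156     ] 136.97279104822718 [-234.657   39.878   -0.      -0.975]
0.976 [20.  0. -0. -0.]
0.9 [36.141 -0.565 -0.     0.076]
0.85 [46.764 -0.267 -0.     0.126]
0.8 [57.359  0.561 -0.     0.176]
0.75 [67.899  1.918 -0.     0.226]
0.7 [78.359  3.8   -0.     0.276]
0.65 [88.711  6.202 -0.     0.326]
0.6 [98.93   9.118 -0.     0.376]
0.56 [106.992  11.817  -0.      0.416]
0.528 [113.36   14.207  -0.      0.448]
```

Call:
drive_tool(moves=[{"x": -25,"y": 4,"z": 0,"rx": 0,"ry": 0,"rz": -0.1,"fingers": 1},{"x": -50,"y": 9,"z": 0,"rx": 0,"ry": 0,"rz": -0.21,"fingers": 1},{"x": -80,"y": 14,"z": 0,"rx": 0,"ry": 0,"rz": -0.33,"fingers": 1},{"x": -110,"y": 19,"z": 0,"rx": 0,"ry": 0,"rz": -0.46,"fingers": 1},{"x": -140,"y": 24,"z": 0,"rx": 0,"ry": 0,"rz": -0.58,"fingers": 1},{"x": -170,"y": 29,"z": 0,"rx": 0,"ry": 0,"rz": -0.71,"fingers": 1},{"x": -200,"y": 34,"z": 0,"rx": 0,"ry": 0,"rz": -0.83,"fingers": 1},{"x": -234.7,"y": 39.9,"z": 0,"rx": 0,"ry": 0,"rz": -0.975,"fingers": 1},{"x": -234.7,"y": 39.9,"z": 0,"rx": 0,"ry": 0,"rz": -0.975,"fingers": 1},{"x": -234.7,"y": 39.9,"z": 0,"rx": 0,"ry": 0,"rz": -0.975,"fingers": 1},{"x": -234.7,"y": 39.9,"z": 40,"rx": 0,"ry": 0,"rz": -0.975,"fingers": 1},{"x": -234.7,"y": 39.9,"z": 80,"rx": 0,"ry": 0,"rz": -0.975,"fingers": 1},{"x": -234.7,"y": 39.9,"z": 110,"rx": 0,"ry": 0,"rz": -0.975,"fingers": 1},{"x": -234.7,"y": 39.9,"z": 110,"rx": 0,"ry": 0,"rz": -0.975,"fingers": 1},{"x": -234.7,"y": 39.9,"z": 110,"rx": 0,"ry": 0,"rz": -0.975,"fingers": 1}])

```text
time_s: 15.85
tool_pos: [0.5749, -0.2616, 0.0467]
tool_rot: [180.0, 0.1, 137.1]
force: [-0.2, 0.1, 0.5]
grip_width: 0.0003
grasp_force: 0.0
```

```bash
python3 -c "
from f import *
o=favg(2,'pics/s4.png')
cv2.imwrite('pics/s4c.png',cv2.resize(cv2.imread('pics/s4.png')[200:440,180:480],None,fx=2,fy=2))"
```

```text
t 15.95 F [ 0.48 -0.63 -0.03] sd [0.67 0.43 0.32] pos [ 0.5752 -0.2624  0.0475] [1.7995e+02 1.7000e-01 1.3701e+02]
Fx_tool [-0.58319316 -0.97752748] Fmean -0.7803603220570932
```

View pics/s4c.png

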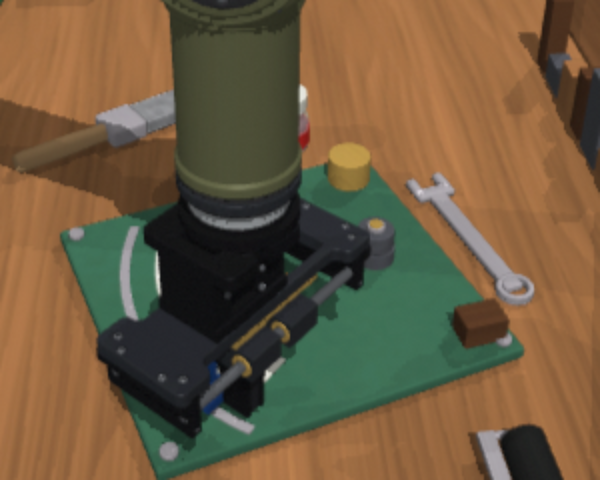

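The fingers (crop (240,390)) are down on the high-angle side of the blue tab (210,385), and nothing else is touched. Now I'll sweep the rider.

Call:
drive_tool(moves=[{"x": 8,"y": 0,"z": 0,"rx": 0,"ry": 0,"rz": 0,"fingers": 1},{"x": 14,"y": 0,"z": 0,"rx": 0,"ry": 0,"rz": 0,"fingers": 1},{"x": 20,"y": 0,"z": 0,"rx": 0,"ry": 0,"rz": 0,"fingers": 1},{"x": 28,"y": -0.3,"z": 0,"rx": 0,"ry": 0,"rz": 0.04,"fingers": 1},{"x": 36,"y": -0.6,"z": 0,"rx": 0,"ry": 0,"rz": 0.076,"fingers": 1},{"x": 46.8,"y": -0.3,"z": 0,"rx": 0,"ry": 0,"rz": 0.126,"fingers": 1},{"x": 57.4,"y": 0.6,"z": 0,"rx": 0,"ry": 0,"rz": 0.176,"fingers": 1},{"x": 67.9,"y": 1.9,"z": 0,"rx": 0,"ry": 0,"rz": 0.226,"fingers": 1},{"x": 73,"y": 2.8,"z": 0,"rx": 0,"ry": 0,"rz": 0.25,"fingers": 1},{"x": 78.4,"y": 3.8,"z": 0,"rx": 0,"ry": 0,"rz": 0.276,"fingers": 1},{"x": 83.5,"y": 5,"z": 0,"rx": 0,"ry": 0,"rz": 0.3,"fingers": 1},{"x": 88.7,"y": 6.2,"z": 0,"rx": 0,"ry": 0,"rz": 0.326,"fingers": 1},{"x": 94,"y": 7.6,"z": 0,"rx": 0,"ry": 0,"rz": 0.35,"fingers": 1},{"x": 98.9,"y": 9.1,"z": 0,"rx": 0,"ry": 0,"rz": 0.376,"fingers": 1},{"x": 103,"y": 10.4,"z": 0,"rx": 0,"ry": 0,"rz": 0.396,"fingers": 1},{"x": 107,"y": 11.8,"z": 0,"rx": 0,"ry": 0,"rz": 0.416,"fingers": 1},{"x": 109.5,"y": 12.8,"z": 0,"rx": 0,"ry": 0,"rz": 0.43,"fingers": 1},{"x": 111.5,"y": 13.5,"z": 0,"rx": 0,"ry": 0,"rz": 0.44,"fingers": 1},{"x": 113.4,"y": 14.2,"z": 0,"rx": 0,"ry": 0,"rz": 0.448,"fingers": 1},{"x": 113.4,"y": 14.2,"z": 0,"rx": 0,"ry": 0,"rz": 0.448,"fingers": 1}])

```text
time_s: 18.45
tool_pos: [0.5004, -0.1744, 0.0455]
tool_rot: [-180.0, -0.0, 111.3]
force: [-0.2, 0.1, -0.5]
grip_width: 0.0005
grasp_force: 0.1
```

Call:
drive_tool(moves=[{"x": -4,"y": 0,"z": 0,"rx": 0,"ry": 0,"rz": 0,"fingers": 1},{"x": -15,"y": 0,"z": 0,"rx": 0,"ry": 0,"rz": 0,"fingers": 1},{"x": -30,"y": 0,"z": 0,"rx": 0,"ry": 0,"rz": 0,"fingers": 1},{"x": -40,"y": 0,"z": -40,"rx": 0,"ry": 0,"rz": 0,"fingers": 1},{"x": -40,"y": 0,"z": -100,"rx": 0,"ry": 0,"rz": 0,"fingers": 1},{"x": -95,"y": 0,"z": -150,"rx": 0,"ry": 0,"rz": 0,"fingers": 1},{"x": -150,"y": 0,"z": -180,"rx": 0,"ry": 0,"rz": 0,"fingers": 1},{"x": -200,"y": 0,"z": -180,"rx": 0,"ry": 0,"rz": 0,"fingers": 1},{"x": -250,"y": 0,"z": -180,"rx": 0,"ry": 0,"rz": 0,"fingers": 1},{"x": -250,"y": 0,"z": -180,"rx": 0,"ry": 0,"rz": 0,"fingers": 1},{"x": -250,"y": 0,"z": -180,"rx": 0,"ry": 0,"rz": 0,"fingers": 1}])

```text
time_s: 19.82
tool_pos: [0.5914, -0.4076, 0.2247]
tool_rot: [-180.0, -0.1, 111.3]
force: [-0.7, 0.3, -0.2]
grip_width: 0.0006
grasp_force: 0.0
```

```bash
python3 -c "
from f import *
o=favg(1,'pics/s5.png')
c=vision.read_camera('scene'); pickle.dump(c,open('pics/c5.pkl','wb')); cv2.imwrite('pics/c5.png',c['image'][:,:,::-1])
a=cv2.resize(c['image'][150:300,155:330,::-1],None,fx=2.2,fy=2.2,interpolation=2)
b=cv2.resize(cv2.imread('pics/s5.png')[270:440,200:450],None,fx=1.6,fy=1.6,interpolation=2)
cv2.imwrite('pics/m5.png',np.hstack([a[:272],b[:272]]))
d=pickle.load(open('pics/s5.pkl','rb'))
for n,c in (('scene',c),('side',d)):
  for nm,lo,hi in (('or',(5,190,150),(18,255,255)),('bl',(105,120,50),(125,255,255))):
    for s,ce,l in blobs(cv2.inRange(hsv(c),lo,hi)>0,8):
        if 150<ce[0]<450 and 150<ce[1]<440:
            w=ray(c,ce,.0195)[0]; q=(np.arctan2(*(w[:2]-PV)[::-1])-A0)%(2*np.pi); print(n,nm,s,ce,w.round(4),round(q,3))
"
```

```text
t 19.875 F [ 0.28  0.59 -0.39] sd [0. 0. 0.] pos [ 0.5916 -0.4067  0.2253] [ 1.7999e+02 -6.0000e-02  1.1137e+02]
Fx_tool [0.44929088] Fmean 0.44929087507097215
scene or [239, 181, 10, 63, 148] [243.9, 214.7] [ 0.6063 -0.1173  0.0195] 0.533
scene or [235, 220, 4, 3, 11] [236.4, 220.9] [ 0.6247 -0.1248  0.0195] 0.705
scene bl [244, 151, 9, 27, 169] [247.8, 164.2] [ 0.4898 -0.163   0.0195] 0.531
side or [269, 349, 20, 6, 26] [278.8, 351.6] [ 0.5422 -0.1394  0.0195] 0.514
side bl [187, 158, 22, 13, 259] [197.3, 163.8] [0.3202 0.6044 0.0195] 5.365
side bl [255, 361, 9, 4, 10] [259.3, 362.7] [ 0.5117 -0.1625  0.0195] 0.569
```

View pics/m5.png

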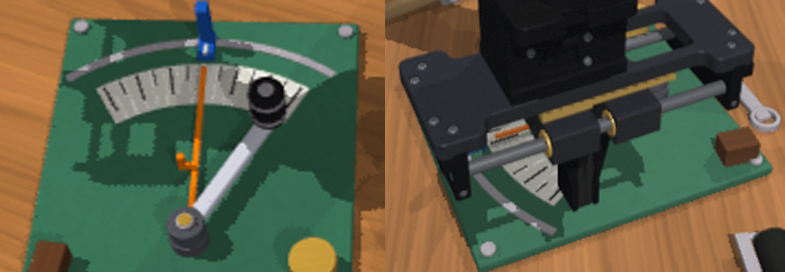

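Scene view: the rider mark (crop (206,45)) looks in line with the needle (from (190,215) to (204,68)), and the arm is on its stop. The gripper blocks the side view, so I'll move it away and check numerically from both views.

Call:
drive_tool(moves=[{"x": -5,"y": -50,"z": 0,"rx": 0,"ry": 0,"rz": 0,"fingers": 1},{"x": -10,"y": -100,"z": 0,"rx": 0,"ry": 0,"rz": 0,"fingers": 1},{"x": -15,"y": -150,"z": 0,"rx": 0,"ry": 0,"rz": 0,"fingers": 1},{"x": -22,"y": -200,"z": 0,"rx": 0,"ry": 0,"rz": 0,"fingers": 1},{"x": -22,"y": -220,"z": 0,"rx": 0,"ry": 0,"rz": 0,"fingers": 1},{"x": -22,"y": -220,"z": 0,"rx": 0,"ry": 0,"rz": 0,"fingers": 1},{"x": -22,"y": -220,"z": 0,"rx": 0,"ry": 0,"rz": 0,"fingers": 1}])

```text
time_s: 20.8
tool_pos: [0.3972, -0.506, 0.226]
tool_rot: [179.9, 0.0, 111.5]
force: [0.9, 0.1, -0.5]
grip_width: 0.0005
grasp_force: 0.0
```

```bash
python3 -c "
from f import *
d=vision.read_camera('side'); s=vision.read_camera('scene')
B=[]
for n,c in (('scene',s),('side',d)):
    bl=[b for b in blobs(cv2.inRange(hsv(c),(105,120,50),(125,255,255))>0,60) if 200<b[1][0]<350 and 140<b[1][1]<420]
    for b in bl: print(n,b[0],b[1])
    m=max(bl,key=lambda b:b[0][4])[2]; v,u=np.nonzero(m); t=v<v.min()+4; B.append((u[t].mean(),v.min()+2.))
    o=cv2.inRange(hsv(c),(5,190,150),(18,255,255))>0; o[:,:200]=0;o[:150]=0;o[440:]=0;o[:,400:]=0
    v,u=np.nonzero(o); w=ray(c,np.c_[u,v],.0205)[:,:2]-PV; r=np.hypot(*w.T); q=(np.arctan2(w[:,1],w[:,0])-A0)
    q=(q+np.pi)%(2*np.pi)-np.pi; k=(r>.12)&(r<.182)&(abs(q-.53)<.1); print(n,'needle q',np.median(q[k]),k.sum(),r[k].max())
X=tri(s,B[0],d,B[1]); w=X[:2]-PV; print('tab',X,np.hypot(*w),'q',(np.arctan2(w[1],w[0])-A0)%(2*np.pi))
cv2.imwrite('pics/f.png',np.hstack([cv2.resize(s['image'][145:300,155:330,::-1],None,fx=2.2,fy=2.2),cv2.resize(d['image'][260:440,200:450,::-1],(410,341))]))
"
```

```text
scene [244, 151, 9, 27, 167] [247.9, 164.1]
scene needle q 0.5237740067160992 47 0.17686828331926088
side [318, 155, 20, 13, 239] [328.0, 160.9]
side [242, 336, 21, 32, 361] [249.2, 353.2]
side needle q 0.5246823104552196 80 0.17831328925030215
tab [ 0.49507761 -0.15683997  0.06603029] 0.21124775692093453 q 0.5132523810725216
```

View pics/f.png

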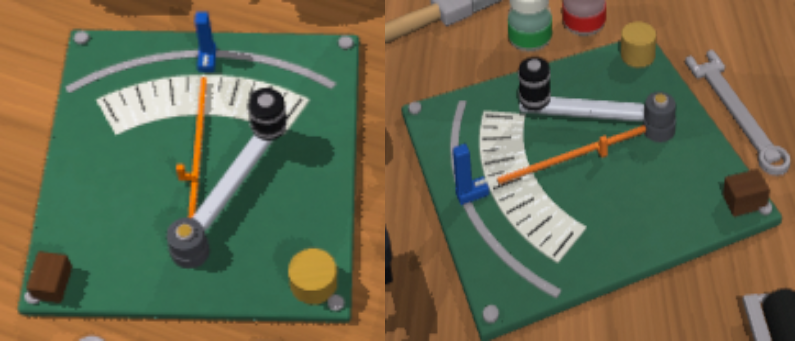

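Both views show the white mark in line with the needle: needle at 0.524, rider at 0.513, which is within about 0.011 rad. The arm is on its stop, so I'll hand in.

```bash
python3 -c "
from cell import workorder
print(workorder.sign_off())"
```

```text
the job is handed in; nothing more can be done
None
```

The job is handed in (no verdict came back): I pushed the roller to about 11 N (measured at the wrist) and held it for about 1 s, eased the arm back to its stop, and set the rider within about 0.01 rad of the needle at about 0.52 rad (30°); I saw no bystander disturbed.

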